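# Lay the straightedge along the graphite slab

## Robot

A 7-joint arm with a two-finger parallel gripper is mounted at the origin on the work surface. World frame = base frame: x ahead of the robot, y to its left, z up, the work surface at z = 0. Lengths are in mm, angles in rad, forces in N, time in s.
With the tool pointing down it reaches from about 350 to 900 mm from the base axis. Payload 7.2 kg.
Tool frame: the origin (TCP) lies between the finger pads; the fingertips stand 14 mm ahead of it and the grasp point (between the pads) lies 5 mm behind it; z points along the fingers, y is the line along which they close (so a half turn about z gives the same grasp; the last joint's range is limited). The gripper opens to 85 mm and grips with 20 to 120 N. Pads are 22 mm wide; open, the fingers measure 114 mm over their backs; the gripper's body (76 mm by 85 mm) begins 54 mm behind the grasp point. The pads swing forward as they close: fully open they stand 13 mm farther back than shut.
Start: joints at [1.274, 0.411, -0.013, 1.596, 0.006, 1.134, -0.082], TCP at [141.743, -608.718, 218.197] pointing down, gripper open.
Joint ranges: [-2.95, 2.95], [-0.29, 1.99], [-1.47, 1.44], [0.14, 2.54], [-1.03, 4.17], [0.13, 1.85], [-2.86, 2.86]. Speed limits (rad/s): [2.39, 2.39, 3.01, 3.01, 3.14, 3.14, 3.14].

## Interface

Orientations are given as a rotation vector (axis times angle).
In Python, from station import get_obs, read_camera, finish_job gives the robot as it stands.
- The arm moves only by the shell command python3 -m inch 'ROWS' [FORCE]. ROWS is text: rows parted by semicolons, each of 7 numbers parted by spaces: the turn, a rotation vector about the tool's x, y, z in rad, then the shift along the tool's x, y, z in m, then the closure, from -1 (fully open) to 1 (shut). In form: ax ay az dx dy dz fingers; .... A call has 1 to 20 rows; each row is the pose to reach, as a shift and turn from the pose commanded when the call began, along the tool's axes at that moment; what a row does not reach only later rows make up. A row lasts 1/8 s, in which the tool goes at most 62.5 mm and 10.7 degrees, less where a joint would pass 70% of its speed; a pose out of reach is approached as far as the arm can. A call with a gripper value outside its range is refused whole. The fingers move at their own pace and stop on an object; FORCE is the grip in N (left out, the last holds). Time passes only in rows, so rows that repeat a pose let the fingers close. It gives the time, the measured TCP pose, the force, the opening and the grip force at its end, in the units of the state.
- get_obs(): the state, without advancing time (a new reading comes with each control period).
- read_camera(name): name is "scene" or "side" or "wrist"; returns a dict with "frame" (400x640x3 uint8, red, green, blue), "fovy" (degrees; the focal length in pixels is half the picture's height over the tangent of half this angle, whatever the lens; pixels are square), "cx", "cy" (the principal point, pixels), "k1" (the pictures are not rectified: a ray, as slopes to the right and down, at radius r is drawn at 1 + k1 r^2 times it, then the intrinsics apply), "T" (4x4, takes a point from camera to world coordinates). Camera axes: x right, y down, z forward; pixel columns grow to the right and rows downward; lengths in mm; the calibration is good to about 2 mm. A picture is of the moment at which its call begins. There is no depth.
- finish_job(): hands the job in; it is judged then, once.
The state is a dict: "clock": time; "joints": joint angles; "qvel": joint speeds; "effort": joint torques, N m; "ee_pos": TCP position; "tcp_rot": TCP orientation; "force": force on the tool from outside, world axes, zero at the start; "moment": the same for the moment, N m; "opening": finger opening in mm; "finger_force": force on a finger pad.
Only numpy, scipy, OpenCV 4.12 (cv2) and the standard library are available. Lean on these libraries where they do the work, as an engineer would, in place of code of your own. Each camera call takes 0.05 s, during which the arm holds its last target. There are 200 camera calls.

## Task

Get the slab ready to be checked: put the scoring knife that lies on the plywood plate into the shallow grey tray, then lay the ribbed straightedge from the sloping rest flat on the plate, rib up, with its long edge flush along the black slab's near face and its end home against the steel stop. Bring it up gently until you feel it meet the face and the stop, let go, and leave the burner, flask and jar as they stand.

Things in the scene. Friction and masses are not known exactly. Their poses are not given: they have to be found in the camera images.
- jig: Fixed plywood plate 170 (x) x 300 (y) x 10 mm; origin centre of underside, on the bench. Black graphite slab fixed on its far half: x 0 to 80, y -100 to 100, 12 mm thick (top 22 mm over bench). Its near face is the jig's plane x=0, facing -x, towards the robot; before it lies a free strip 85 mm wide, 10 mm high. Jig and rest may swap sides of the bench.
- stop: Steel block fixed on the strip near the plate's +y end, 50 (x) x 20 (y) x 16 mm high plus a 4 mm screw head; same axes as the jig. Origin: centre of its underside, on the plate's top, 28 mm before the slab face. The face to butt against looks to -y, 10 mm from the origin. Its place along y varies.
- rest: Fixed wooden rest; its board slopes 35 degrees, rising along its x (away from the robot), 270 mm along y. The board's surface is 85 mm above the bench over the origin; a lip along its lower side stands 8 mm above the board. Highest point of its board 110 mm. Origin: on the bench, under the middle of the straightedge's place.
- straightedge: Loose, about 0.3 kg: flat steel bar 56 (x) x 240 (y) x 5 mm with an aluminium rib along the middle of its top, 12 mm wide (x), 110 mm long (y), rib top 36 mm above the underside; grip across the rib. Same either way round. Origin: centre of underside, z out of the ribbed side. Starts on the rest, tilted 35 degrees with the board, long lower edge on the lip.
- knife: Loose glass-scoring knife, 60 g, lying on the plate's strip where the straightedge must go. Dark wooden handle 16 mm wide (x), 18 mm high, from y=-60 to 25 mm; then brass collar and short blade to y=+60. Origin: underside, middle of the 120 mm length; balances within about 10 mm to -y of it.
- tray: Fixed open grey tray, 110 mm (x) by 180 mm (y) outside, walls 4 mm thick and 30 mm high, floor 4 mm thick. Origin: centre of its underside.
- burner: Bystander: bench gas burner standing between the plate and the rest, 165 mm tall, round foot 84 mm across. Origin: centre of its foot, on the bench. Do not disturb.
- flask: Bystander: round glass flask on a cork ring, 90 mm across, 144 mm tall, at the far side. Origin: centre of its underside.
- jar: Bystander: steel jar with glass rods, 72 mm across, about 185 mm tall, at the far side. Origin: centre of its underside.
Things that resemble listed ones, but are neither listed nor needed, are in the scene too. What is shaped like the knife but orange is not meant.

How it is judged (in metres and radians):
On the way, in this order (a step that is already met when the one before it is completed fails the run):
1. The knife lies in the tray (x of knife in the frame of tray between -0.045 and 0.045 m and y of knife in the frame of tray between -0.08 and 0.08 m and z of knife in the frame of tray below 0.018 m and height (world z) of knife above 0 m), for 0.2 s.
2. The straightedge lies on the plate, flush with the slab and home on the stop (x of straightedge in the frame of jig between -0.03 and -0.026 m and angle between the y axis of straightedge and the y axis of jig, either way round below 0.015 rad and z of straightedge in the frame of jig below 0.0125 m and angle between straightedge's own z axis and vertical below 0.03 rad and y of straightedge in the frame of stop between -0.1325 and -0.128 m), for 0.2 s.
At the end, for the whole second after the job is handed in: The straightedge lies flat on the plate, rib up, its long edge within 2 mm of the slab's near face and parallel to it within 0.015 rad, its end within 2.5 mm of the stop's face; the knife lies in the tray; both at rest (all of step 1 and all of step 2 and linear speed of straightedge below 0.01 m/s and angular speed of straightedge below 0.05 rad/s and linear speed of knife below 0.02 m/s); the robot touches nothing.
It fails at once if The straightedge is pressed on the plate, slab or stop with more than 80 N (contact force between straightedge and jig above 80 N or contact force between straightedge and stop above 80 N).
It fails at once if The burner is pushed more than 15 mm or tipped (distance of burner from where it was at the start of the episode above 0.015 m or angle between burner's own z axis and vertical above 0.2 rad).
It fails at once if The flask is pushed more than 15 mm or tipped (distance of flask from where it was at the start of the episode above 0.015 m or angle between flask's own z axis and vertical above 0.2 rad).
It fails at once if The jar is pushed more than 15 mm or tipped (distance of jar from where it was at the start of the episode above 0.015 m or angle between jar's own z axis and vertical above 0.2 rad).
It also fails if it takes over 66 s, if anything falls off the work surface, if the arm or the gripper's body presses on something with over 40 N, if the wrist force passes 120 N, or if a joint passes its speed limit or range.

## Working session

There is one attempt and no reset: what is moved stays moved. The work goes in short steps, Python scripts to look and compute and a shell command to move; the robot and the scene stay as the last step left them, time stands still between calls to the robot, and variables do not carry over. Pictures are saved under pics/ and viewed, at most 10 in all, crops included, and the job is handed in when it is done.

```bash
ls; mkdir -p pics; cat > h.py <<'E'
import numpy as np, cv2
from station import get_obs, read_camera
from scipy.spatial.transform import Rotation as R
def K(c):
    f=c['frame'].shape[0]/2/np.tan(np.radians(c['fovy'])/2)
    return np.array([[f,0,c['cx']],[0,f,c['cy']],[0,0,1.]]),np.array([c['k1'],0,0,0,0.])
def ray(c,uv):
    k,d=K(c); p=cv2.undistortPoints(np.array(uv,float).reshape(-1,1,2),k,d).reshape(-1,2)
    T=np.array(c['T']); return T[:3,3],np.c_[p,np.ones(len(p))]@T[:3,:3].T
def onz(c,uv,z):
    o,d=ray(c,uv); return o+d*((z-o[2])/d[:,2])[:,None]
def proj(c,P):
    k,d=K(c); T=np.linalg.inv(np.array(c['T'])); P=np.atleast_2d(np.array(P,float))
    return cv2.projectPoints(P,cv2.Rodrigues(T[:3,:3])[0],T[:3,3],k,d)[0].reshape(-1,2)
def save(c,n,box=None,s=1):
    f=c['frame'][:,:,::-1]
    if box: x0,y0,x1,y1=box; f=f[y0:y1,x0:x1]
    cv2.imwrite('pics/'+n,cv2.resize(f,None,fx=s,fy=s,interpolation=cv2.INTER_CUBIC))
def rel(p,rv):
    """rows: turn + shift (tool axes) from current measured pose to world p(mm), rotvec rv"""
    o=get_obs(); A=R.from_rotvec(o['tcp_rot']); B=R.from_rotvec(rv)
    return np.round((A.inv()*B).as_rotvec(),4), np.round(A.inv().apply(np.array(p)-o['ee_pos'])/1000,4)
E
python3 - <<'E'
from h import *
import pickle
for n in('scene','side','wrist'):
    c=read_camera(n); pickle.dump(c,open(n+'.pkl','wb')); save(c,n+'0.png',s=1.25)
    print(n,c['fovy'],c['cx'],c['cy'],c['k1'],np.round(c['T'],3).tolist())
o=get_obs(); print(o); print(R.from_rotvec(o['tcp_rot']).as_matrix().round(3))
E
```

```text
pics
scene 49.8117477112117 323.7338429280687 198.09871771013363 -0.10593183096737416 [[0.652, 0.605, -0.457, 1112.695], [0.758, -0.515, 0.4, -462.663], [0.007, -0.607, -0.794, 1144.672], [0.0, 0.0, 0.0, 1.0]]
side 47.90969276399522 320.41018284117035 193.1470311455003 0.03715076746301254 [[-0.791, -0.311, 0.527, -126.414], [-0.612, 0.378, -0.695, 897.887], [0.017, -0.872, -0.489, 649.069], [0.0, 0.0, 0.0, 1.0]]
wrist 60.02011163467719 320.9701476676393 195.79415377422563 -0.03908038546857204 [[0.226, -0.925, -0.305, 220.605], [-0.974, -0.215, -0.069, -591.165], [-0.002, 0.312, -0.95, 372.545], [0.0, 0.0, 0.0, 1.0]]
{'clock': 0.15, 'joints': array([ 1.27381942,  0.41171279, -0.01274779,  1.59684713,  0.00559531,
        1.13427963, -0.08224524]), 'qvel': array([-0.00160729, -0.002246  ,  0.00023641, -0.00224256,  0.00056267,
        0.00041103,  0.00031571]), 'effort': array([ 1.79448329e-03, -6.01036620e+01,  6.83033578e-01, -2.99642426e+01,
        1.39441655e-02,  7.94697844e-03,  1.78740760e-05]), 'ee_pos': array([ 141.64294623, -608.33843957,  217.55007071]), 'tcp_rot': array([-3.11987354e+00, -3.58456787e-01,  3.19882866e-04]), 'force': array([-0.03130293,  0.02786777,  0.32707708]), 'moment': array([-0.04511408, -0.01628623,  0.03596923]), 'finger_force': 0.0, 'opening': 85.75255439775079}
[[ 0.974  0.227 -0.   ]
 [ 0.227 -0.974  0.001]
 [-0.    -0.001 -1.   ]]
```

View pics/scene0.png

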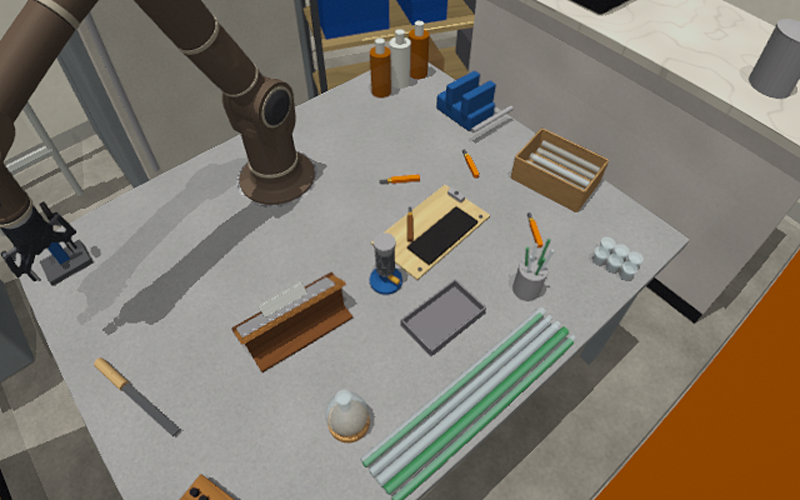

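View pics/side0.png

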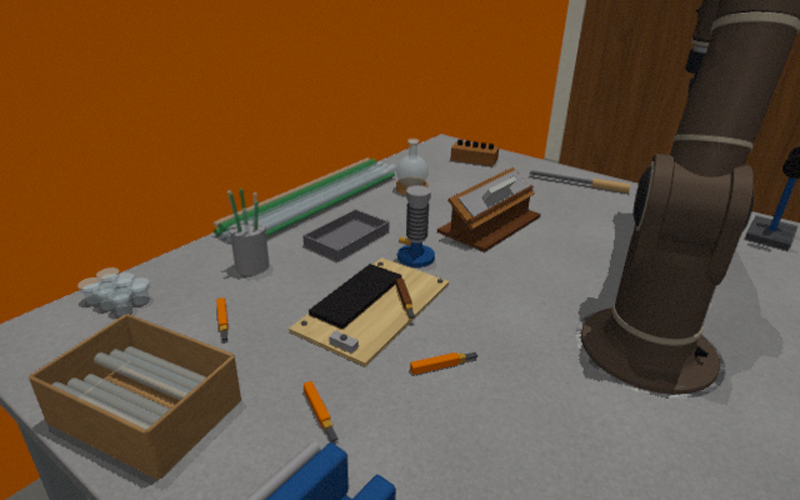

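The scene picture shows the plate at (435,230), the slab at (443,236), the stop at (457,196) and the tray at (443,317). The rest with the straightedge is at (292,318), the burner at (386,265), the flask at (347,415) and the jar at (531,275).

Knife candidates, as scene pixels in the 1.25x picture:
- dark brown on the plate at (409,225)
- orange at (400,179), (471,163) and (535,229)
- the big pale-handled file at (135,395)

I choose the brown one on the plate.

```bash
python3 - <<'E'
from h import *
import pickle
c=pickle.load(open('scene.pkl','rb')); s=pickle.load(open('side.pkl','rb'))
save(c,'crop1.png',(180,140,400,290),3.6)
for (cc,pts) in((c,[(409,225),(443,236),(457,196),(443,317),(386,280),(425,262),(292,300),(347,430),(531,290),(409,240)]),):
    f=cv2.cvtColor(cc['frame'],cv2.COLOR_RGB2HSV)
    for u,v in pts: print((u,v),f[int(v/1.25),int(u/1.25)])
f=cv2.cvtColor(c['frame'],cv2.COLOR_RGB2HSV)
def comp(m,box):
    q=np.zeros_like(m); x0,y0,x1,y1=box; q[y0:y1,x0:x1]=m[y0:y1,x0:x1]
    n,l,st,ce=cv2.connectedComponentsWithStats(q); i=1+np.argmax(st[1:,4]); 
    return max(cv2.findContours((l==i).astype('uint8'),cv2.RETR_EXTERNAL,cv2.CHAIN_APPROX_NONE)[0],key=len).reshape(-1,2)
def rect(n,p,z):
    w=onz(c,p,z)[:,:2].astype('float32'); r=cv2.minAreaRect(w); print(n,np.round(r[0]),np.round(r[1]),round(r[2],1), np.round(cv2.boxPoints(r)).tolist())
slab=(f[...,2]<45).astype('uint8'); rect('slab',comp(slab,(320,155,395,220)),22)
pl=((f[...,0]>12)&(f[...,0]<30)&(f[...,1]>60)&(f[...,2]>140)).astype('uint8'); rect('plate',comp(pl,(295,140,400,225)),10)
E
```

```text
(409, 225) [ 13 175 111]
(443, 236) [150   7  38]
(457, 196) [  0   0 153]
(443, 317) [150   8 126]
(386, 280) [107 190  75]
(425, 262) [ 19 108  40]
(292, 300) [ 41  12 170]
(347, 430) [ 20  23 135]
(531, 290) [ 0  0 99]
(409, 240) [ 10 194  50]
slab [498. 211.] [ 82. 200.] 5.4 [[448.0, 306.0], [467.0, 107.0], [548.0, 115.0], [529.0, 314.0]]
plate [456. 208.] [171. 301.] 5.5 [[357.0, 350.0], [386.0, 50.0], [555.0, 66.0], [526.0, 367.0]]
```

View pics/crop1.png

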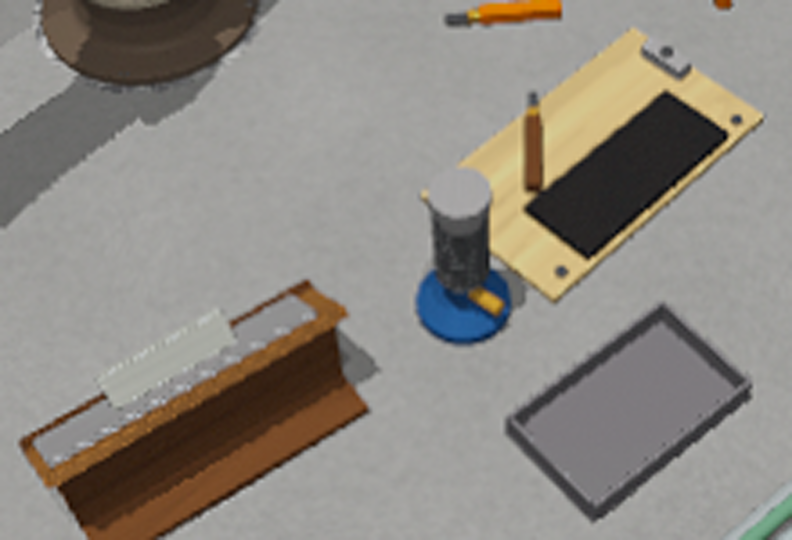

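The crop confirms the choice: brown handle (533,105)-(533,188), brass collar, blade tip up at (533,92), with the orange ones off the plate. The slab measures 82x200 and the plate 171x301, both of which match, with a yaw of 5.4°.

```bash
python3 - <<'E'
from h import *
import pickle
c=pickle.load(open('scene.pkl','rb')); s=pickle.load(open('side.pkl','rb'))
def comp(m,box):
    q=np.zeros_like(m); x0,y0,x1,y1=box; q[y0:y1,x0:x1]=m[y0:y1,x0:x1]
    n,l,st,ce=cv2.connectedComponentsWithStats(q); i=1+np.argmax(st[1:,4]); 
    return max(cv2.findContours((l==i).astype('uint8'),cv2.RETR_EXTERNAL,cv2.CHAIN_APPROX_NONE)[0],key=len).reshape(-1,2)
def rect(n,cc,p,z):
    w=onz(cc,p,z)[:,:2].astype('float32'); r=cv2.minAreaRect(w); print(n,np.round(r[0]),np.round(r[1]),round(r[2],1), np.round(cv2.boxPoints(r)).tolist())
f=cv2.cvtColor(c['frame'],cv2.COLOR_RGB2HSV); g=cv2.cvtColor(s['frame'],cv2.COLOR_RGB2HSV)
br=lambda f:((f[...,0]<16)&(f[...,1]>130)&(f[...,2]<130)).astype('uint8')
rect('knife handle scene',c,comp(br(f),(318,160,338,196)),22)
rect('knife handle side',s,comp(br(g),(310,215,335,255)),22)
tr=((f[...,1]<25)&(f[...,2]<135)).astype('uint8'); rect('tray',c,comp(tr,(318,222,392,287)),30)
to=lambda u,v:(u/3.6+180,v/3.6+140)
print('tip',onz(c,[to(533,92)],14),'burner cap',onz(c,[to(461,193)],165),'foot',onz(c,[to(462,305)],5))
print('stop top corners',onz(c,[to(642,52),to(688,75),to(665,38)],26))
print('board corners z?',onz(c,[to(345,312)],110),onz(c,[to(50,485)],110))
print('rib',onz(c,[to(222,311),to(101,380)],125),'rest foot far',onz(c,[to(368,408)],5))
# tri rib ends: scene/side
P=lambda cc:(K(cc)[0]@np.linalg.inv(np.array(cc['T']))[:3])
def tri(a,b):
    und=lambda cc,p:cv2.undistortPoints(np.array([[p]],float),*K(cc),P=K(cc)[0]).reshape(2,1)
    X=cv2.triangulatePoints(P(c),P(s),und(c,a),und(s,b)).ravel(); return X[:3]/X[3]
print('board far corners', tri(to(345,312),(533/1.25,186/1.25)))
save(s,'crop2.png',(340,120,440,200),7)
save(c,'crop3.png',(180,210,290,292),7)
E
```

```text
knife handle scene [423. 158.] [10. 88.] 48.9 [[386.0, 183.0], [452.0, 125.0], [459.0, 133.0], [393.0, 191.0]]
knife handle side [421. 165.] [ 17. 100.] 48.7 [[378.0, 191.0], [452.0, 125.0], [464.0, 138.0], [389.0, 204.0]]
tray [686.  35.] [120. 191.] 0.2 [[625.0, 131.0], [626.0, -60.0], [746.0, -60.0], [745.0, 131.0]]
tip [[363.20595413 212.32655476  14.        ]] burner cap [[507.56798802   7.11950334 165.        ]] foot [[506.30936823   4.74802166   5.        ]]
stop top corners [[400.88834283 321.96305207  26.        ]
 [452.17588972 335.17788155  26.        ]
 [401.85639868 352.65511661  26.        ]]
board corners z? [[ 506.75611345 -113.94841989  110.        ]] [[ 488.07418605 -376.07761662  110.        ]]
rib [[ 451.79275758 -192.77452077  125.        ]
 [ 444.23232107 -300.30379903  125.        ]] rest foot far [[ 535.68290534 -122.24971871    5.        ]]
board far corners [ 441.95347315 -178.95088775  135.40496626]
```

View pics/crop2.png

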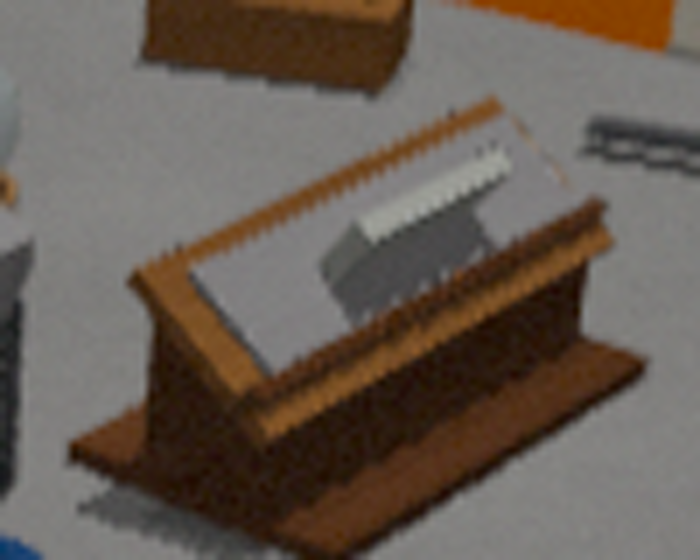

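The crop shows the straightedge on the rest's board, rib at (360-510,150-240), lip on the robot side. The knife handle measures 88 mm long at 48.8° in both views. The tray comes out at 120x191 against 110x180, because of the mask's halo, so its centre is about (686,35).

```bash
python3 - <<'E'
from h import *
def rv(xdeg):
    a=np.radians(xdeg); x=np.array([np.cos(a),np.sin(a),0]); z=np.array([0,0,-1.]); return R.from_matrix(np.c_[x,np.cross(z,x),z]).as_rotvec()
for p in((400,-280,300),(414,165,200)): print(rel(p,rv(138.7)))
E
```

```text
(array([-8.000e-04, -1.300e-03, -2.192e+00]), array([ 0.3261, -0.2613, -0.0822]))
(array([-8.000e-04, -1.300e-03, -2.192e+00]), array([ 0.4407, -0.6914,  0.0184]))
```

```bash
python3 -m inch '0 0 -1 0.326 -0.261 -0.082 -1; 0 0 -1 0.326 -0.261 -0.082 -1; 0 0 -1 0.326 -0.261 -0.082 -1; 0 0 -1 0.326 -0.261 -0.082 -1; 0 0 -1 0.326 -0.261 -0.082 -1; 0 0 -1 0.326 -0.261 -0.082 -1; 0 0 -2.192 0.326 -0.261 -0.082 -1; 0 0 -2.192 0.4407 -0.6914 -0.05 -1; 0 0 -2.192 0.4407 -0.6914 -0.05 0; 0 0 -2.192 0.4407 -0.6914 -0.05 0; 0 0 -2.192 0.4407 -0.6914 0.0184 0; 0 0 -2.192 0.4407 -0.6914 0.0184 0; 0 0 -2.192 0.4407 -0.6914 0.0184 0; 0 0 -2.192 0.4407 -0.6914 0.0184 0; 0 0 -2.192 0.4407 -0.6914 0.0184 0; 0 0 -2.192 0.4407 -0.6914 0.0184 0; 0 0 -2.192 0.4407 -0.6914 0.0184 0'
python3 - <<'E'
from h import *
import pickle
c=read_camera('wrist'); pickle.dump(c,open('w1.pkl','wb')); save(c,'w1.png'); print(get_obs()['joints'].round(2),np.round(c['T'],2).tolist())
E
```

```text
clock: 2.28
ee_pos: [414.2, 163.6, 199.8]
tcp_rot: [1.109, 2.939, -0.001]
force: [0.2, -0.8, 0.6]
opening: 42.8
finger_force: 0.0
[ 0.31  0.23 -0.9   1.99  0.21  1.02  0.16] [[0.66, 0.71, 0.23, 355.13], [0.75, -0.63, -0.21, 215.77], [-0.0, 0.31, -0.95, 354.89], [0.0, 0.0, 0.0, 1.0]]
```

View pics/w1.png

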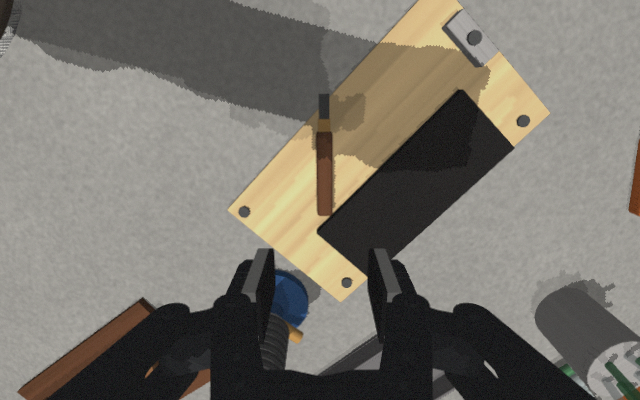

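The wrist view shows the knife handle at (324,132)-(324,215), the blade up to (324,95), the slab corners (462,90), (318,231) and (513,148), and the stop at (470,40).

```bash
python3 - <<'E'
from h import *
import pickle
c=pickle.load(open('w1.pkl','rb')); f=cv2.cvtColor(c['frame'],cv2.COLOR_RGB2HSV)
print(np.round(onz(c,[(316,215),(332,215),(317,132),(332,132)],28),1).tolist(),'tip',np.round(onz(c,[(324,95)],16),1))
print('slab cr',np.round(onz(c,[(462,90),(318,231),(513,148)],22),1).tolist())
m=(f[...,2]<60).astype('uint8'); m[240:]=0; m[:,:310]=0; m[:85]=0; m[:,520:]=0
ct=max(cv2.findContours(m,0,1)[0],key=cv2.contourArea).reshape(-1,2)
w=onz(c,ct,22)[:,:2]; px=ct
a,b=np.array([318,231.]),np.array([462,90.])
d=b-a; L=np.linalg.norm(d); t=(px-a)@d/L/L; e=np.abs((px-a)@np.array([-d[1],d[0]])/L)
s=w[(t>.06)&(t<.94)&(e<4)]; print(len(s)); vx,vy,x0,y0=cv2.fitLine(s.astype('float32'),cv2.DIST_HUBER,0,.01,.01).ravel(); print('near face dir',vx,vy,'pt',x0,y0,'yaw',np.degrees(np.arctan2(-vx*np.sign(vy),abs(vy))))
n=np.array([vx,vy])*np.sign(vy)
for name,p in(('stop',[(444,21),(481,66),(496,52),(462,10)]),): 
    q=onz(c,p,26); print(name,np.round(q,1).tolist(), np.round(q[:,:2]@n,1))
for nm,z,p in(('slab end',22,[(462,90),(513,148)]),('plate end',10,[(549,112)]),('plate end-',10,[(229,210),(342,301)])): print(nm,np.round(onz(c,p,z)[:,:2]@n,1))
save(c,'stop.png',(420,0,520,110),6)
E
```

```text
[[447.4, 127.5, 28.0], [458.1, 139.7, 28.0], [385.7, 183.7, 28.0], [395.0, 194.2, 28.0]] tip [[365.2 210.5  16. ]]
slab cr [[445.8, 310.1, 22.0], [463.9, 115.5, 22.0], [524.3, 317.3, 22.0]]
131
near face dir 0.101863265 -0.9947984 pt 451.32596 222.52773 yaw 5.846475
stop [[386.6, 330.3, 26.0], [438.8, 334.0, 26.0], [437.8, 351.0, 26.0], [389.7, 347.4, 26.0]] [289.2 287.6 304.6 305.9]
slab end [263.  262.2]
plate end [312.6]
plate end- [17.1 17.1]
```

View pics/stop.png

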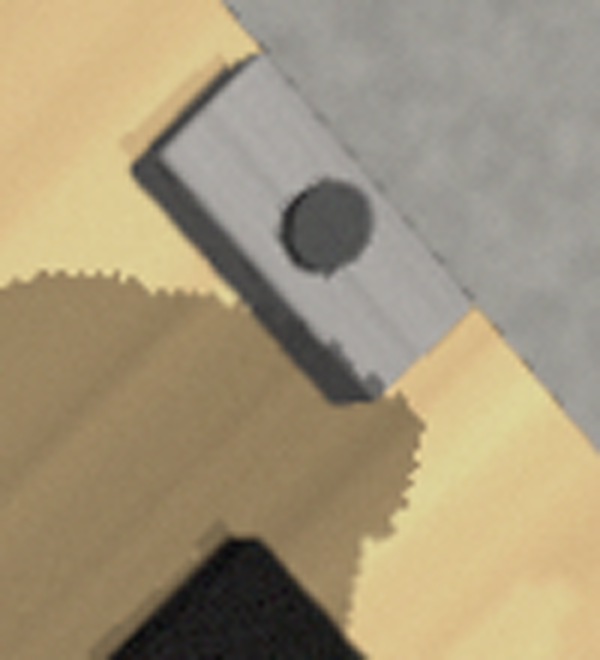

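```bash
python3 -m inch '0 0 0 0.0055 0.003 0.05 0; 0 0 0 0.0055 0.003 0.1 0; 0 0 0 0.0055 0.003 0.14 0; 0 0 0 0.0055 0.003 0.16 0; 0 0 0 0.0055 0.003 0.172 0; 0 0 0 0.0055 0.003 0.172 0; 0 0 0 0.0055 0.003 0.172 0; 0 0 0 0.0055 0.003 0.172 1; 0 0 0 0.0055 0.003 0.172 1; 0 0 0 0.0055 0.003 0.172 1; 0 0 0 0.0055 0.003 0.172 1; 0 0 0 0.0055 0.003 0.172 1' 40
```

```text
clock: 3.82
ee_pos: [412.0, 170.5, 27.8]
tcp_rot: [-1.108, -2.94, 0.0]
force: [-0.8, 0.1, 0.9]
opening: -0.2
finger_force: 0.0
```

```bash
python3 -m inch '0 0 0 0 0 0 0; 0 0 0 0 0 0 0; 0 0 0 0 0 0 0; 0 0 0 0 0 -0.07 0;0 0 0 0 0 -0.1 0;0 0 0 0 0 -0.15 0;0 0 0 0 0 -0.15 0;0 0 0 0 0 -0.15 0'
python3 - <<'E'
from h import *
import pickle
c=read_camera('wrist'); pickle.dump(c,open('w2.pkl','wb')); save(c,'w2.png')
k=[(452.8,133.6,28),(390.4,189,28),(412,169.5,28)]; print(proj(c,k)); print(proj(c,[get_obs()['ee_pos']]))
E
```

```text
clock: 4.82
ee_pos: [411.8, 170.0, 177.4]
tcp_rot: [1.108, 2.939, -0.001]
force: [-0.3, 0.1, 0.6]
opening: 42.5
finger_force: 0.0
[[320.87842683 229.35499545]
 [321.24133296 142.25390119]
 [320.84172266 174.24142299]]
[[320.44876656 248.31026857]]
```

View pics/w2.png

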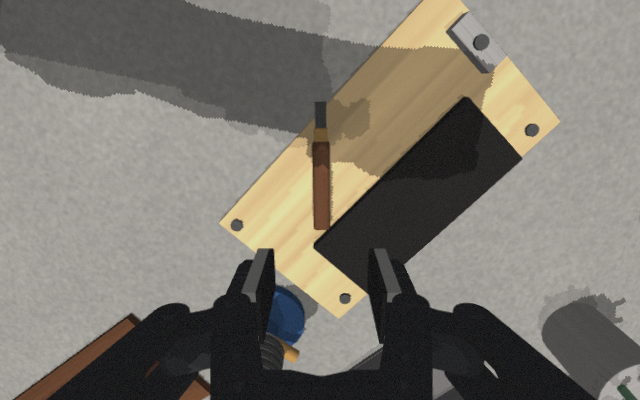

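The knife is unmoved, with its handle at (321,142)-(321,229) as projected. The pad tips are drawn at (273,250) and (370,250). That puts them about 19 mm behind the reported TCP, so the fingers closed above the handle. I'll check the tip with the fingers shut.

```bash
python3 -m inch '0 0 0 0 0 0 1;0 0 0 0 0 0 1;0 0 0 0 0 0 1;0 0 0 0 0 0 1;0 0 0 0 0 0 1'
python3 - <<'E'
from h import *
import pickle
c=read_camera('wrist'); pickle.dump(c,open('w3.pkl','wb')); save(c,'w3.png',(240,180,400,320),4)
o=get_obs(); A=R.from_rotvec(o['tcp_rot']); print(o['opening'],o['ee_pos'])
for z in(-30,-20,-10,0,14): print(z,proj(c,o['ee_pos']+A.apply([[11,0,z],[11,10,z]])).round(1).tolist())
E
```

```text
clock: 5.5
ee_pos: [412.0, 170.5, 177.8]
tcp_rot: [1.108, 2.94, -0.0]
force: [1.0, -0.1, 0.4]
opening: -0.2
finger_force: 0.0
0.019994214385384127 [411.98625501 170.50193707 177.78261443]
-30 [[321.0, 258.8], [345.7, 258.8]]
-20 [[321.0, 247.6], [344.1, 247.6]]
-10 [[321.0, 237.8], [342.8, 237.7]]
0 [[321.0, 229.0], [341.5, 229.0]]
14 [[321.0, 218.3], [340.0, 218.3]]
```

View pics/w3.png

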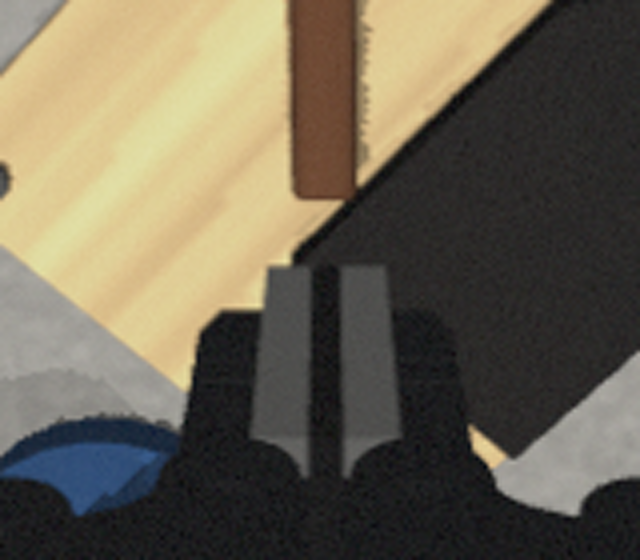

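The shut tips are at (322,246), which is about 17 mm behind the reported TCP rather than 14 mm ahead of it. I'll go down in stages and watch the force.

```bash
python3 -m inch '0 0 0 0 -0.001 0 0;0 0 0 0 -0.001 0.05 0;0 0 0 0 -0.001 0.1 0;0 0 0 0 -0.001 0.14 0;0 0 0 0 -0.001 0.155 0;0 0 0 0 -0.001 0.160 0;0 0 0 0 -0.001 0.162 0;0 0 0 0 -0.001 0.162 0'; python3 -m inch '0 0 0 0 0 0.003 0;0 0 0 0 0 0.006 0;0 0 0 0 0 0.006 0'; python3 -m inch '0 0 0 0 0 0.002 0;0 0 0 0 0 0.004 0;0 0 0 0 0 0.006 0;0 0 0 0 0 0.006 0'
```

```text
clock: 6.55
ee_pos: [412.1, 169.9, 16.7]
tcp_rot: [1.108, 2.938, 0.002]
force: [-0.6, -0.1, -0.2]
opening: 42.7
finger_force: 0.0
clock: 6.92
ee_pos: [411.2, 169.6, 9.6]
tcp_rot: [-1.108, -2.94, 0.0]
force: [-0.3, 0.7, 0.3]
opening: 42.9
finger_force: 0.0
clock: 7.42
ee_pos: [411.2, 169.7, 3.6]
tcp_rot: [-1.108, -2.94, 0.0]
force: [0.2, 0.8, -0.8]
opening: 42.6
finger_force: 0.0
```

```bash
python3 -m inch '0 0 0 0 0 0.002 0;0 0 0 0 0 0.002 1;0 0 0 0 0 0.002 1;0 0 0 0 0 0.002 1;0 0 0 0 0 0.002 1;0 0 0 0 0 0.002 1;0 0 0 0 0 0.002 1' 40
```

```text
clock: 8.3
ee_pos: [411.4, 169.8, 1.9]
tcp_rot: [1.108, 2.94, 0.0]
force: [-0.6, 0.4, 4.5]
opening: 14.8
finger_force: 39.5
```

```bash
python3 - <<'E'
from h import *
import pickle
c=pickle.load(open('scene.pkl','rb'))
print('jar base',onz(c,[(531*.8,296*.8)],0),'top',onz(c,[(528*.8,268*.8)],110),'flask',onz(c,[(347*.8,432*.8)],10))
def rv(xdeg):
    a=np.radians(xdeg); x=np.array([np.cos(a),np.sin(a),0]); z=np.array([0,0,-1.]); return R.from_matrix(np.c_[x,np.cross(z,x),z]).as_rotvec()
for p in((414,170,140),(686,31,140),(686,31,16),(686,31,6)): print(rel(p,rv(90)))
E
```

```text
jar base [[777.616572   256.84873301   0.        ]] top [[752.97741788 241.62212568 110.        ]] flask [[ 754.57507592 -305.73259579   10.        ]]
(array([2.000e-04, 1.000e-04, 8.501e-01]), array([-0.0019,  0.0019, -0.1381]))
(array([2.000e-04, 1.000e-04, 8.501e-01]), array([-0.2979,  0.0769, -0.1381]))
(array([2.000e-04, 1.000e-04, 8.501e-01]), array([-0.2979,  0.0769, -0.0141]))
(array([2.000e-04, 1.000e-04, 8.501e-01]), array([-0.2979,  0.0769, -0.0041]))
```

```bash
python3 -m inch '0 0 0 0 0 -0.03 1; 0 0 0 0 0 -0.08 1; 0 0 0 0 0 -0.138 1; 0 0 0.2 -0.06 0.015 -0.138 1; 0 0 0.4 -0.12 0.03 -0.138 1; 0 0 0.55 -0.17 0.045 -0.138 1; 0 0 0.7 -0.22 0.058 -0.138 1; 0 0 0.85 -0.27 0.07 -0.138 1; 0 0 0.85 -0.298 0.077 -0.138 1; 0 0 0.85 -0.298 0.077 -0.138 1; 0 0 0.85 -0.298 0.077 -0.1 1; 0 0 0.85 -0.298 0.077 -0.05 1;  0 0 0.85 -0.298 0.077 -0.02 1; 0 0 0.85 -0.298 0.077 -0.008 1; 0 0 0.85 -0.298 0.077 -0.008 1'
```

```text
clock: 10.18
ee_pos: [685.4, 31.4, 9.6]
tcp_rot: [-2.22, -2.222, 0.001]
force: [-0.5, 0.8, 0.4]
opening: 14.7
finger_force: 39.2
```

```bash
python3 -m inch '0 0 0 0 0 0.004 1;0 0 0 0 0 0.009 1; 0 0 0 0 0 0.009 1; 0 0 0 0 0 0.009 0.2; 0 0 0 0 0 0.009 0.2; 0 0 0 0 0 0.009 0.2; 0 0 0 0 0 -0.04 0.2; 0 0 0 0 0 -0.1 0; 0 0 0 0 0 -0.15 -1; 0 0 0 0 0 -0.2 -1; 0 0 0 0 0 -0.2 -1'
python3 - <<'E'
from h import *
import pickle
for n in('scene','side'): pickle.dump(read_camera(n),open(n+'2.pkl','wb'))
c=pickle.load(open('scene2.pkl','rb')); save(c,'crop9.png',(180,140,400,290),3.6)
E
```

```text
clock: 11.55
ee_pos: [688.4, 31.7, 215.3]
tcp_rot: [2.218, 2.217, 0.01]
force: [0.6, -0.7, -0.3]
opening: 85.5
finger_force: 0.0
```

View pics/crop9.png

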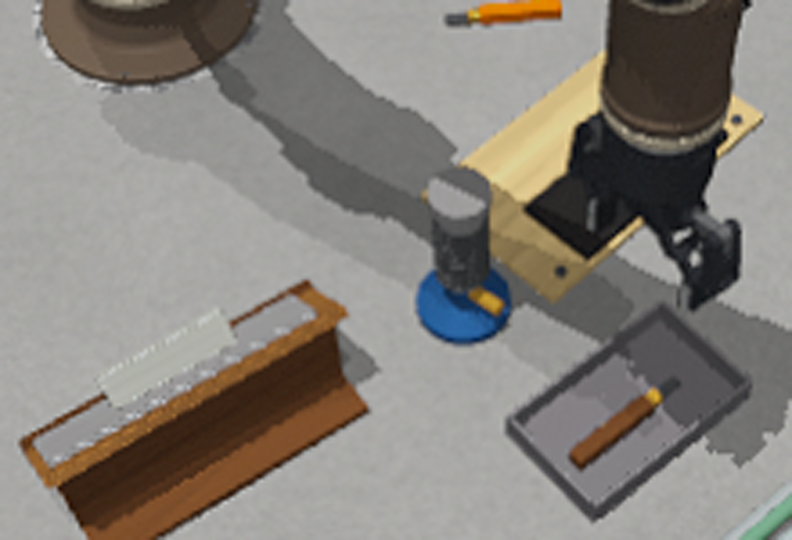

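The picture shows the knife lying in the tray, handle (580,460) to tip (675,382), and the burner unmoved. Next is the straightedge, viewed square to the board.

```bash
cat >> h.py <<'E'
def restpose(O,yawdeg,h,along=0,tilt=35):
    a=np.radians(yawdeg); ex=np.array([np.cos(a),np.sin(a),0]); ey=np.array([-np.sin(a),np.cos(a),0]); t=np.radians(tilt)
    n=-ex*np.sin(t)+np.array([0,0,np.cos(t)]); x=ey; z=-n
    return np.array(O)+n*h+ey*along, R.from_matrix(np.c_[x,np.cross(z,x),z]).as_rotvec()
E
python3 - <<'E'
from h import *
O=(461,-243,85)
p,r=restpose(O,-4,150); print(p,rel(p,r)); print(rel(np.array([560,-60,280.]),r))
E
```

```text
[ 375.17311505 -236.99839956  207.87280664] (array([-0.6096, -0.021 ,  0.0677]), array([-0.2679, -0.3109,  0.0021]))
(array([-0.6096, -0.021 ,  0.0677]), array([-0.0909, -0.126 , -0.0699]))
```

```bash
python3 -m inch '0 0 0.03 -0.03 -0.04 -0.04 -1; 0 0 0.06 -0.06 -0.08 -0.07 -1; -0.1 0 0.0677 -0.091 -0.126 -0.07 -1; -0.2 -0.01 0.0677 -0.14 -0.17 -0.07 -1; -0.3 -0.01 0.0677 -0.18 -0.21 -0.07 0; -0.4 -0.01 0.0677 -0.22 -0.25 -0.05 0.3; -0.5 -0.021 0.0677 -0.25 -0.29 -0.02 0.3; -0.61 -0.021 0.0677 -0.268 -0.311 0.002 0.3; -0.61 -0.021 0.0677 -0.268 -0.311 0.002 0.3; -0.61 -0.021 0.0677 -0.268 -0.311 0.002 0.3'
python3 - <<'E'
from h import *
import pickle
c=read_camera('wrist'); pickle.dump(c,open('w4.pkl','wb')); save(c,'w4.png'); o=get_obs(); print(o['joints'].round(2),o['opening'])
O=np.array([461,-243,85.])
for h in(5,36): print(h,[proj(c,restpose(O,-4,h,a)[0]).round(0).tolist() for a in(-120,-55,0,55,120)])
E
```

```text
clock: 12.9
ee_pos: [372.2, -237.1, 205.1]
tcp_rot: [1.936, 1.797, 0.566]
force: [-0.2, -0.0, -0.2]
opening: 29.9
finger_force: 0.0
[ 0.92 -0.09 -0.15  2.43 -0.92  0.5   1.45] 29.743255293588568
5 [[[326.0, 291.0]], [[326.0, 232.0]], [[326.0, 175.0]], [[326.0, 112.0]], [[325.0, 29.0]]]
36 [[[326.0, 311.0]], [[326.0, 247.0]], [[326.0, 185.0]], [[326.0, 116.0]], [[326.0, 22.0]]]
```

View pics/w4.png

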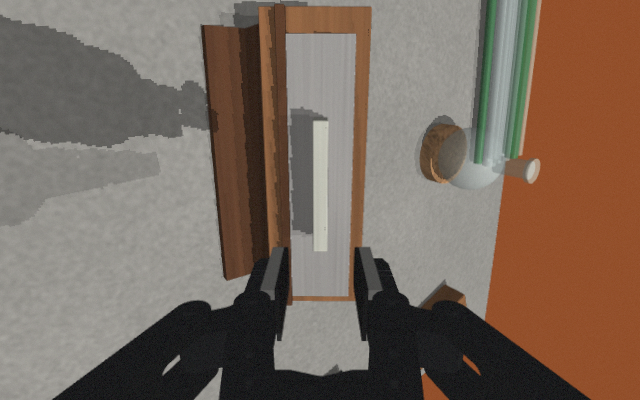

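The wrist view shows the rib top at (313-328, 121-250), centred in the bar at (286-355, 34-297), with the lip on the left. It lies a few pixels down-slope of my guess.

```bash
python3 - <<'E'
from h import *
import pickle
c=pickle.load(open('w4.pkl','rb')); f=cv2.cvtColor(c['frame'],cv2.COLOR_RGB2HSV)
O=np.array([461,-243,85.]); q,rv=restpose(O,-4,0); M=R.from_rotvec(rv).as_matrix(); s=M[:,1]
print('tool y',s.round(2))
def plane(uv,h):
    o,d=ray(c,uv); n=-M[:,2]; P=O+n*h; t=((P-o)@n)/(d@n); X=o+d*t[:,None]-O; return np.c_[X@M[:,0],X@s]
m=((f[...,2]>195)).astype('uint8'); m[:110]=0;m[260:]=0;m[:,:305]=0;m[:,335:]=0
ct=max(cv2.findContours(m,0,1)[0],key=cv2.contourArea).reshape(-1,2)
r=cv2.minAreaRect(plane(ct,36).astype('float32')); print('rib (along,slope)',r, cv2.boxPoints(r).round(1).tolist())
print('bar',plane([(286,35),(355,35),(291,296),(350,296),(289,150),(353,150)],5).round(1).tolist())
E
```

```text
tool y [ 0.82 -0.06  0.57]
rib (along,slope) ((47.23332595825195, -4.954892635345459), (6.063506126403809, 2.300043821334839), 0.30670833587646484) [[44.20000076293945, -3.799999952316284], [44.20000076293945, -6.099999904632568], [50.29999923706055, -6.099999904632568], [50.29999923706055, -3.799999952316284]]
bar [[115.5, -31.4], [115.2, 23.5], [-125.4, -35.1], [-125.6, 24.4], [23.0, -32.0], [22.7, 23.8]]
```

```bash
python3 - <<'E'
from h import *
O=np.array([461,-243,85.]); q,rv=restpose(O,-4,0); M=R.from_rotvec(rv).as_matrix(); O2=O-4.7*M[:,1]-4*M[:,0]; print(O2)
for h in(40,10,-4): 
    p,r=restpose(O2,-4,h); print(h,p,rel(p,r))
E
```

```text
[ 456.88033794 -246.72169276   82.30419075]
40 [ 433.99316862 -245.12126597  115.07027252] (array([-0.0034,  0.0006, -0.0048]), array([-0.0034,  0.0006,  0.1094]))
10 [ 451.15854561 -246.32158606   90.49571119] (array([-0.0034,  0.0006, -0.0048]), array([-0.0034,  0.0007,  0.1394]))
-4 [ 459.16905487 -246.88173544   79.02758257] (array([-0.0034,  0.0006, -0.0048]), array([-0.0033,  0.0008,  0.1534]))
```

```bash
python3 -m inch '0 0 0 -0.0033 0 0.04 0.3;0 0 0 -0.0033 0 0.08 0.3;0 0 0 -0.0033 0 0.11 0.3;0 0 0 -0.0033 0 0.11 0.3;0 0 0 -0.0033 0 0.11 0.3'
python3 - <<'E'
from h import *
O2=np.array([456.9,-246.7,82.3])
for h in(40,10,0,-4): 
    p,r=restpose(O2,-4,h); print(h,p,rel(p,r))
E
```

```text
clock: 13.58
ee_pos: [436.1, -248.0, 123.3]
tcp_rot: [1.938, 1.805, 0.566]
force: [0.1, -1.1, -0.5]
opening: 29.7
finger_force: 0.0
40 [ 434.01283068 -245.09957322  115.06608177] (array([-0.0091, -0.005 , -0.0026]), array([ 0.0027, -0.0065,  0.0055]))
10 [ 451.17820767 -246.2998933    90.49152044] (array([-0.0091, -0.005 , -0.0026]), array([ 0.0026, -0.0062,  0.0355]))
0 [ 456.9 -246.7   82.3] (array([-0.0091, -0.005 , -0.0026]), array([ 0.0025, -0.0062,  0.0455]))
-4 [ 459.18871693 -246.86004268   79.02339182] (array([-0.0091, -0.005 , -0.0026]), array([ 0.0025, -0.0061,  0.0495]))
```

```bash
python3 -m inch '0 0 0 0.003 -0.006 0 0.3;0 0 0 0.003 -0.006 0 0.3;0 0 0 0.003 -0.006 0 0.3'
python3 - <<'E'
from h import *
O2=np.array([456.9,-246.7,82.3])
for h in(10,-4): 
    p,r=restpose(O2,-4,h); print(h,rel(p,r))
E
```

```text
clock: 13.95
ee_pos: [431.8, -245.0, 123.5]
tcp_rot: [1.934, 1.81, 0.564]
force: [0.1, -0.5, 1.0]
opening: 30.0
finger_force: 0.0
10 (array([-0.0104, -0.0054,  0.0019]), array([-0.0001, -0.0026,  0.0382]))
-4 (array([-0.0104, -0.0054,  0.0019]), array([-0.0002, -0.0025,  0.0522]))
```

```bash
python3 -m inch '-0.01 -0.005 0 0 -0.0025 0.015 0.3;-0.01 -0.005 0 0 -0.0025 0.03 0.3;-0.01 -0.005 0 0 -0.0025 0.038 0.3;-0.01 -0.005 0 0 -0.0025 0.038 0.3;-0.01 -0.005 0 0 -0.0025 0.038 0.3'
python3 - <<'E'
from h import *
O2=np.array([456.9,-246.7,82.3])
for h in(10,-4): 
    p,r=restpose(O2,-4,h); print(h,rel(p,r))
c=read_camera('wrist'); save(c,'w5.png')
E
```

```text
clock: 14.58
ee_pos: [449.9, -254.0, 109.2]
tcp_rot: [1.946, 1.828, 0.571]
force: [-2.9, -0.2, 4.3]
opening: 30.1
finger_force: 2.2
10 (array([-0.0242, -0.022 ,  0.0002]), array([ 0.0074, -0.0097,  0.0161]))
-4 (array([-0.0242, -0.022 ,  0.0002]), array([ 0.0071, -0.0094,  0.0301]))
```

```bash
python3 - <<'E'
from h import *
o=get_obs(); print(o['joints'].round(3),o['qvel'].round(3),o['force'],o['moment'],o['effort'].round(1))
E
```

```text
[ 1.313  0.317 -0.752  2.348 -1.032  0.127  1.579] [ 0.006  0.001 -0.006  0.001 -0.     0.     0.   ] [-1.95229515 -0.58854647  2.78629898] [-0.08226831  0.61528967 -0.04446943] [ -0.8 -33.5  -5.7 -19.   -0.4   0.3  -0. ]
```

The arm stopped on its joint limits: q5 is at -1.03 and q6 at 0.13. A 35° outward tilt is not reachable here, so I'll back off and grip at about a 22° tilt. The pads will then align the rib as they close.

```bash
cat >> h.py <<'E'
def grasp22(back,tilt=22,O2=(456.9,-246.7,82.3)):
    C,_=restpose(O2,-4,21); _,r=restpose(O2,-4,0,tilt=tilt); z=R.from_rotvec(r).as_matrix()[:,2]
    return C+z*(25-back),r
E
python3 -m inch '0 0 0 0 0 -0.05 0.3;0 0 0 0 0 -0.09 0.3;0 0 0 0 0 -0.09 0.3;0 0 0 0 0 -0.09 0.3'
python3 - <<'E'
from h import *
print(get_obs()['joints'].round(2))
for b in (110,): p,r=grasp22(b); print(p,rel(p,r))
E
```

```text
clock: 15.12
ee_pos: [400.1, -252.2, 183.8]
tcp_rot: [1.946, 1.828, 0.571]
force: [-0.1, -0.3, -0.3]
opening: 29.9
finger_force: 0.0
[ 1.31  0.04 -0.57  2.35 -0.9   0.45  1.45]
[ 413.12024011 -243.63862096  178.31282057] (array([ 0.2027, -0.0221,  0.003 ]), array([0.0091, 0.0073, 0.0117]))
```

```bash
python3 -m inch '0.1 -0.01 0 0.005 0.004 -0.01 0.3;0.203 -0.022 0.003 0.009 0.007 0.012 0.3;0.203 -0.022 0.003 0.009 0.007 0.012 0.3;0.203 -0.022 0.003 0.009 0.007 0.012 0.3;0.203 -0.022 0.003 0.009 0.007 0.012 0.3;0.203 -0.022 0.003 0.009 0.007 0.012 0.3'
python3 - <<'E'
from h import *
print(get_obs()['joints'].round(2))
for b in (60,30,0): p,r=grasp22(b); print(p,rel(p,r))
E
```

```text
clock: 15.88
ee_pos: [412.0, -243.8, 177.6]
tcp_rot: [2.077, 1.934, 0.377]
force: [0.3, -0.3, -0.7]
opening: 29.8
finger_force: 0.0
[ 1.14  0.08 -0.58  2.23 -0.27  0.52  0.71]
[ 431.80494364 -244.94518271  131.95362784] (array([-0.0007, -0.0013, -0.0015]), array([0.0001, 0.0013, 0.0497]))
[ 443.01576575 -245.72911976  104.1381122 ] (array([-0.0007, -0.0013, -0.0015]), array([0.0001, 0.0014, 0.0797]))
[ 454.22658787 -246.51305681   76.32259657] (array([-0.0007, -0.0013, -0.0015]), array([0.    , 0.0014, 0.1097]))
```

```bash
python3 -m inch '0 0 0 0 0.0013 0.03 0.3;0 0 0 0 0.0013 0.06 0.3;0 0 0 0 0.0013 0.08 0.3;0 0 0 0 0.0013 0.08 0.3;0 0 0 0 0.0013 0.08 0.3'
python3 - <<'E'
from h import *
o=get_obs();print(o['joints'].round(2))
for b in (10,0): p,r=grasp22(b); print(rel(p,r))
c=read_camera('wrist'); f=c['frame']; 
import pickle; pickle.dump(c,open('w6.pkl','wb'))
# rib top plane coords relative expected: row profile of bright columns
g=f.astype(int).min(2)
A=R.from_rotvec(o['tcp_rot'])
for row in(130,150,170,190,210):
    i=np.where(g[row,250:400]>150)[0]+250; print(row,(i.min(),i.max()) if len(i) else None)
P=lambda a,s:restpose((456.9,-246.7,82.3),-4,36,a)[0]+0
print([proj(c,P(a,0)).round(0).tolist() for a in(-55,0,55)])
E
```

```text
clock: 16.5
ee_pos: [443.5, -246.2, 104.9]
tcp_rot: [2.076, 1.934, 0.376]
force: [-0.5, 0.0, -0.4]
opening: 30.2
finger_force: 0.0
[ 1.    0.26 -0.53  2.26 -0.1   0.31  0.53]
(array([-0.0002, -0.0001, -0.0009]), array([ 0.0004, -0.0008,  0.0205]))
(array([-0.0002, -0.0001, -0.0009]), array([ 0.0004, -0.0008,  0.0305]))
130 (np.int64(331), np.int64(380))
150 (np.int64(297), np.int64(379))
170 (np.int64(297), np.int64(378))
190 (np.int64(318), np.int64(377))
210 (np.int64(366), np.int64(376))
[[[312.0, 352.0]], [[311.0, 258.0]], [[309.0, 142.0]]]
```

```bash
python3 -m inch '0 0 0 0 -0.001 0.01 0.3;0 0 0 0 -0.001 0.018 0.3;0 0 0 0 -0.001 0.02 0.3;0 0 0 0 -0.001 0.02 0.3'; python3 -m inch '0 0 0 0 0 0.003 0.3;0 0 0 0 0 0.006 0.3;0 0 0 0 0 0.008 0.3;0 0 0 0 0 0.008 0.3'; python3 -c "
from h import *
o=get_obs();print(o['joints'].round(2),rel(*grasp22(0)))"
```

```text
clock: 17.05
ee_pos: [450.4, -246.1, 85.2]
tcp_rot: [2.076, 1.936, 0.377]
force: [-0.6, 0.4, 0.4]
opening: 30.3
finger_force: 0.0
clock: 17.55
ee_pos: [453.2, -246.8, 79.1]
tcp_rot: [2.074, 1.934, 0.375]
force: [-13.5, 4.3, 24.3]
opening: 30.3
finger_force: 13.6
[ 0.93  0.32 -0.48  2.26 -0.05  0.24  0.48] (array([0.    , 0.0008, 0.0002]), array([ 0.0003, -0.0002,  0.003 ]))
```

```bash
python3 -m inch '0 0 0 0 0 -0.003 0.3;0 0 0 0 0 -0.003 0.6;0 0 0 0 0 -0.004 0.6;0 0 0 0 0 -0.004 1;0 0 0 0 0 -0.004 1;0 0 0 0 0 -0.004 1;0 0 0 0 0 -0.004 1;0 0 0 0 0 -0.004 1' 60; python3 -c "
from h import *
o=get_obs();print(o['joints'].round(2),o['force'],o['moment'])"
```

```text
clock: 18.55
ee_pos: [450.7, -246.4, 82.2]
tcp_rot: [2.077, 1.935, 0.375]
force: [-16.8, 4.1, 23.3]
opening: 13.7
finger_force: 56.7
[ 0.94  0.31 -0.48  2.26 -0.06  0.25  0.49] [-16.7976689    4.06166059  23.32343432] [0.69403067 1.13035645 0.17606901]
```

```bash
python3 -m inch '0 0 0 0 -0.0015 -0.006 1;0 0 0 0 -0.003 -0.013 1;0 0 0 0 -0.006 -0.026 1;0 0 0 0 -0.009 -0.039 1;0 0 0 0 0 -0.07 1;0 0 0 0 0.01 -0.1 1;0 0 0 0 0.01 -0.1 1;0 0 0 0 0.01 -0.1 1' 80; python3 -c "
from h import *
import pickle
o=get_obs();print(o['joints'].round(2),o['force'],o['moment'])
for n in('wrist','scene','side'): c=read_camera(n);pickle.dump(c,open(n+'7.pkl','wb'));save(c,n+'7.png')"
```

```text
clock: 19.55
ee_pos: [422.9, -244.3, 177.1]
tcp_rot: [2.077, 1.935, 0.376]
force: [0.5, -0.7, -3.2]
opening: 10.7
finger_force: 78.4
[ 1.16  0.1  -0.63  2.21 -0.22  0.52  0.65] [ 0.46790395 -0.69263439 -3.20218531] [0.09627208 0.68650375 0.00853664]
```

```bash
cat >> h.py <<'E'
YAW=5.6; ny=np.array([-np.sin(np.radians(YAW)),np.cos(np.radians(YAW))]); nx=np.array([ny[1],-ny[0]])
E
python3 - <<'E'
from h import *
import pickle
c=pickle.load(open('w1.pkl','rb')); s=pickle.load(open('scene.pkl','rb'))
q=onz(c,[(446.7,25.8),(483.3,65.8),(463.7,9.2),(498.7,51.2)],26)[:,:2]; print('stop wrist',(q@ny).round(1),(q@nx).round(1))
t=lambda u,v:(u/3.6+180,v/3.6+140)
q2=onz(s,[t(642,52),t(688,75)],26)[:,:2]; print('stop scene',(q2@ny).round(1),(q2@nx).round(1))
fw=np.array([451.3,222.5]); fs=np.array([(448+467)/2,(306+107)/2]); print('face nx',fw@nx,fs@nx,[np.array(p)@nx for p in((448,306),(467,107))],'slab ends scene',[np.array(p)@ny for p in((448,306),(467,107),(529,314),(548,115))],'wrist',[np.array(p)@ny for p in((445.8,310.1),(463.9,115.5),(524.3,317.3))],[np.array(p)@nx for p in((445.8,310.1),(463.9,115.5))])
def rv(xdeg):
    a=np.radians(xdeg); x=np.array([np.cos(a),np.sin(a),0]); z=np.array([0,0,-1.]); return R.from_matrix(np.c_[x,np.cross(z,x),z]).as_rotvec()
F=nx*(fw@nx-28-15)+ny*(289-130-15); print('standoff',F)
print(rel([405,-150,230],rv(95.6)),rel([*F,150],rv(95.6)))
E
```

```text
stop wrist [290.1 291.2 309.1 308.8] [421.6 470.7 422.3 471.2]
stop scene [281.3 289.5] [430.4 482.7]
face nx 470.85832080821115 475.46740429195216 [np.float64(475.7222425181601), np.float64(475.2125660657441)] slab ends scene [np.float64(260.8224453023414), np.float64(60.91811761053314), np.float64(260.8800496217049), np.float64(60.97572192989668)] wrist [np.float64(265.11756002173706), np.float64(69.68005749963207), np.float64(264.622939670513)] [np.float64(473.93283212721263), np.float64(472.95681577375325)]
standoff [411.76438661 185.06440123]
(array([ 0.381 ,  0.0295, -0.1659]), array([ 0.0926, -0.0031, -0.0583])) (array([ 0.381 ,  0.0295, -0.1659]), array([ 0.4271, -0.0486,  0.0105]))
```

```bash
python3 -m inch '0.1 0 -0.04 0.03 -0.001 -0.03 1;0.2 0.01 -0.08 0.06 -0.002 -0.058 1;0.3 0.02 -0.12 0.093 -0.003 -0.058 1;0.381 0.0295 -0.166 0.14 -0.009 -0.058 1;0.381 0.0295 -0.166 0.19 -0.016 -0.058 1;0.381 0.0295 -0.166 0.24 -0.023 -0.058 1;0.381 0.0295 -0.166 0.29 -0.03 -0.058 1;0.381 0.0295 -0.166 0.34 -0.037 -0.058 1;0.381 0.0295 -0.166 0.39 -0.043 -0.05 1;0.381 0.0295 -0.166 0.427 -0.0486 -0.03 1;0.381 0.0295 -0.166 0.427 -0.0486 -0.01 1;0.381 0.0295 -0.166 0.427 -0.0486 0.01 1;0.381 0.0295 -0.166 0.427 -0.0486 0.01 1;0.381 0.0295 -0.166 0.427 -0.0486 0.01 1'
python3 - <<'E'
from h import *
import pickle
o=get_obs(); print(o['joints'].round(2),o['force'].round(1),o['moment'].round(2)); M=R.from_rotvec(o['tcp_rot']).as_matrix(); print(M.round(3).tolist())
c=read_camera('wrist'); pickle.dump(c,open('w8.pkl','wb')); save(c,'w8.png')
for n in('scene','side'): pickle.dump(read_camera(n),open(n+'8.pkl','wb'))
f=c['frame']; h=cv2.cvtColor(f,cv2.COLOR_RGB2HSV)
E=lambda x,y,z:proj(c,o['ee_pos']+M@np.array([x,y,z])).round(1).ravel().tolist()
for z in(-10,0,10): print(z,'end',E(120,-28,z-5),E(120,28,z-5),'rib end top',E(55,-6,z-36),E(55,6,z-36))
for r in list(range(0,120,8)): print(r,' '.join('%d/%d/%d'%tuple(h[r,u]) for u in range(220,430,10)))
E
```

```text
clock: 21.45
ee_pos: [412.2, 184.7, 151.2]
tcp_rot: [2.109, 2.326, -0.0]
force: [0.7, 0.4, -2.5]
opening: 10.6
finger_force: 78.7
[ 0.28  0.34 -0.96  2.03  0.35  0.94 -0.76] [ 0.7  0.4 -2.5] [-0.04 -0.01 -0.03]
[[-0.098, 0.995, 0.001], [0.995, 0.098, -0.001], [-0.001, 0.001, -1.0]]
-10 end [239.7, -36.4] [397.4, -36.6] rib end top [299.8, 161.4] [337.1, 161.4]
0 end [245.5, -27.9] [392.0, -28.1] rib end top [301.4, 155.2] [335.8, 155.2]
10 end [250.6, -20.5] [387.2, -20.7] rib end top [302.9, 149.9] [334.8, 149.9]
0 27/14/182 26/11/181 26/10/179 23/12/188 15/10/199 17/9/199 10/12/133 15/8/128 8/8/129 30/6/130 12/10/132 23/8/131 10/6/131 0/8/130 23/8/132 18/10/134 30/8/133 18/10/132 20/89/204 23/77/238 23/80/237
8 24/14/178 18/14/176 20/13/178 30/11/179 15/8/196 12/9/139 15/8/132 20/6/130 18/10/128 20/11/134 0/4/131 20/6/132 15/12/133 21/13/133 15/8/130 0/6/135 20/6/134 18/10/130 18/93/179 24/77/237 23/80/237
16 30/7/171 17/13/177 23/11/179 20/14/166 19/10/197 20/6/129 20/12/132 15/8/130 23/8/129 18/10/130 0/6/131 10/11/135 9/13/135 12/10/134 30/6/129 10/6/133 18/10/132 15/12/133 18/9
[... 1719 characters left out ...]
20/6/135 17/13/134 15/11/134 8/8/132 15/8/132 18/10/131 15/8/128 20/6/133 18/11/121 150/8/33 30/14/37 0/28/37
96 24/8/160 24/13/102 23/11/97 24/13/100 15/8/129 15/8/128 15/8/129 24/10/129 15/8/133 30/4/132 20/12/133 8/8/136 15/8/132 30/6/131 30/6/133 18/10/129 12/9/138 10/8/102 158/46/22 20/22/35 10/21/36
104 45/10/98 30/6/91 23/11/95 24/13/101 12/10/128 10/6/129 30/8/131 23/8/127 15/12/132 15/8/132 18/10/133 12/9/135 12/10/133 15/8/133 18/10/132 15/8/127 20/6/133 0/16/62 15/16/32 18/34/38 38/20/51
112 8/11/92 38/11/97 15/11/97 23/10/98 30/6/127 15/8/127 18/10/131 15/8/132 30/8/128 20/12/132 20/6/131 30/10/134 30/10/134 15/8/131 30/8/132 24/10/131 18/10/134 6/22/59 150/22/35 0/12/41 20/16/48
```

```bash
python3 - <<'E'
from h import *
import pickle
c=pickle.load(open('w8.pkl','rb')); o=get_obs(); M=R.from_rotvec(o['tcp_rot']).as_matrix()
v=c['frame'].astype(float).mean(2)
def edges(r,lo,hi):
    g=np.abs(np.diff(cv2.GaussianBlur(v[r-1:r+2].mean(0)[None],(3,1),0).ravel())); L=lo[0]+np.argmax(g[lo[0]:lo[1]]); Rr=hi[0]+np.argmax(g[hi[0]:hi[1]]); return L+.5,Rr+.5
rows=[16,24,32,40,48,56,64,72]
ed=[edges(r,(235,275),(385,412)) for r in rows]; print(ed)
def pl(uv,z):
    a,d=ray(c,uv); n=M[:,2]; P=o['ee_pos']+n*z; t=((P-a)@n)/(d@n); return ((a+d*t[:,None])-o['ee_pos'])@M
for z in(-12,-6,-3,0,3,6,12):
    l=pl([(e[0],r) for e,r in zip(ed,rows)],z); q=pl([(e[1],r) for e,r in zip(ed,rows)],z); w=(q-l)[:,1]; print(z,w.round(1),((q+l)/2)[:,1].round(1))
print(v[100:200:3,319].round(0)); 
for r in(165,180,200): print(r,v[r,285:355:2].round(0))
E
```

```text
[(np.float64(263.5), np.float64(411.5)), (np.float64(253.5), np.float64(394.5)), (np.float64(252.5), np.float64(393.5)), (np.float64(252.5), np.float64(393.5)), (np.float64(253.5), np.float64(392.5)), (np.float64(253.5), np.float64(392.5)), (np.float64(254.5), np.float64(392.5)), (np.float64(254.5), np.float64(391.5))]
-12 [55.4 53.1 53.4 53.7 53.3 53.6 53.5 53.5] [6.5 1.5 1.1 1.1 1.1 1.1 1.3 1.1]
-6 [57.8 55.3 55.7 56.  55.5 55.9 55.8 55.7] [6.8 1.5 1.1 1.1 1.1 1.1 1.3 1.1]
-3 [58.9 56.5 56.8 57.1 56.6 57.  56.9 56.9] [6.9 1.5 1.1 1.1 1.1 1.1 1.4 1.2]
0 [60.1 57.6 57.9 58.2 57.8 58.1 58.  58. ] [7.  1.6 1.1 1.1 1.2 1.2 1.4 1.2]
3 [61.3 58.7 59.  59.4 58.9 59.2 59.2 59.1] [7.2 1.6 1.2 1.2 1.2 1.2 1.4 1.2]
6 [62.4 59.8 60.2 60.5 60.  60.4 60.3 60.2] [7.3 1.6 1.2 1.2 1.2 1.2 1.4 1.2]
12 [64.8 62.  62.4 62.8 62.2 62.6 62.5 62.5] [7.5 1.6 1.2 1.2 1.2 1.2 1.4 1.2]
[130. 130. 131. 131. 131. 131. 129. 131. 131. 133. 130. 131. 120. 105.
 101. 100.  99. 100. 146. 163. 161. 160. 162. 163. 162. 161. 161. 159.
 163. 160. 161. 158. 161. 129.]
165 [107. 111. 107. 104. 105. 105. 107. 105. 106. 107. 125. 156. 158. 159.
 157. 160. 162. 159. 162. 161. 159. 160. 159. 159. 161. 165. 145. 125.
 132. 131. 132. 130. 131. 132. 134.]
180 [107. 109. 108. 108. 105. 108. 105. 108. 108. 110. 119. 153. 158. 158.
 157. 160. 158. 160. 161. 160. 156. 158. 160. 159. 161. 159. 135. 131.
 132. 133. 128. 130. 131. 133. 135.]
200 [110. 109. 111. 109. 110. 107. 108. 107. 110. 108. 107. 123. 127. 125.
 125. 127. 127. 125. 130. 129. 126. 160. 158. 160. 159. 156. 133. 132.
 129. 136. 133. 130. 133. 134. 132.]
```

```bash
python3 -m inch '0 0 0 0 0 0.05 1;0 0 0 0 0 0.09 1;0 0 0 0 0 0.12 1;0 0 0 0 0 0.131 1;0 0 0 0 0 0.131 1;0 0 0 0 0 0.131 1'; python3 -m inch '0 0 0 0 0 0.002 1;0 0 0 0 0 0.004 1;0 0 0 0 0 0.006 1;0 0 0 0 0 0.006 1;0 0 0 0 0 0.006 1'
```

```text
clock: 22.35
ee_pos: [413.6, 184.5, 21.3]
tcp_rot: [2.108, 2.324, 0.002]
force: [0.3, -0.0, -3.3]
opening: 10.7
finger_force: 78.6
clock: 22.98
ee_pos: [412.7, 184.0, 14.0]
tcp_rot: [2.109, 2.325, -0.001]
force: [-0.3, 0.1, -3.3]
opening: 10.9
finger_force: 78.6
```

```bash
python3 -m inch '0 0 0 0 0 0.0015 1;0 0 0 0 0 0.003 1;0 0 0 0 0 0.003 1'; python3 -m inch '0 0 0 0 0 0.001 1;0 0 0 0 0 0.002 1;0 0 0 0 0 0.002 1'
```

```text
clock: 23.35
ee_pos: [412.5, 184.0, 10.9]
tcp_rot: [2.109, 2.325, -0.001]
force: [0.6, -0.3, -2.9]
opening: 10.6
finger_force: 78.6
clock: 23.72
ee_pos: [412.8, 183.9, 9.1]
tcp_rot: [2.109, 2.325, -0.001]
force: [0.4, -0.9, -1.7]
opening: 10.4
finger_force: 79.0
```

```bash
python3 -m inch '0 0 0 0 0 0.0005 1;0 0 0 0 0 0.001 1;0 0 0 0 0 0.001 1;0 0 0 0 0 0.001 1'
```

```text
clock: 24.22
ee_pos: [413.1, 184.1, 8.4]
tcp_rot: [2.109, 2.324, 0.0]
force: [-0.1, -1.8, 6.4]
opening: 10.5
finger_force: 80.8
```

```bash
python3 -m inch '0 0 0 0 0 -0.0007 1;0 0 0 0 0.003 -0.0007 1;0 0 0 0 0.006 -0.0007 1;0 0 0 0 0.009 -0.0007 1;0 0 0 0 0.011 -0.0007 1;0 0 0 0 0.011 -0.0007 1'; python3 -m inch '0 0 0 0 0.001 0 1;0 0 0 0 0.002 0 1;0 0 0 0 0.002 0 1'
```

```text
clock: 24.98
ee_pos: [423.9, 185.1, 8.8]
tcp_rot: [2.109, 2.325, -0.0]
force: [-0.2, 0.3, -2.4]
opening: 10.5
finger_force: 79.8
clock: 25.35
ee_pos: [425.7, 185.3, 8.8]
tcp_rot: [2.109, 2.325, -0.0]
force: [-0.5, -0.7, -2.8]
opening: 10.4
finger_force: 79.8
```

```bash
python3 -m inch '0 0 0 0 0.001 0 1;0 0 0 0 0.002 0 1;0 0 0 0 0.002 0 1'
```

```text
clock: 25.72
ee_pos: [427.8, 185.5, 8.8]
tcp_rot: [2.109, 2.325, -0.0]
force: [0.1, -0.0, -2.6]
opening: 10.8
finger_force: 79.8
```

```bash
python3 -m inch '0 0 0 0 0.001 0 1;0 0 0 0 0.0015 0 1;0 0 0 0 0.0015 0 1'; python3 -m inch '0 0 0 0 0.0005 0 1;0 0 0 0 0.001 0 1;0 0 0 0 0.001 0 1'; python3 -c "
from h import *
print(get_obs()['moment'].round(2))"
```

```text
clock: 26.1
ee_pos: [428.5, 185.5, 8.7]
tcp_rot: [2.109, 2.326, -0.002]
force: [-4.7, -0.0, 1.3]
opening: 10.3
finger_force: 80.3
clock: 26.48
ee_pos: [428.5, 185.5, 8.6]
tcp_rot: [2.109, 2.326, -0.004]
force: [-8.5, -0.7, 2.9]
opening: 10.3
finger_force: 80.7
[ 0.1   1.7  -0.12]
```

```bash
python3 -m inch '0 0 0 0 -0.002 -0.0003 1;0 0 0 0.004 -0.002 -0.0003 1;0 0 0 0.008 -0.002 -0.0003 1;0 0 0 0.011 -0.002 -0.0003 1;0 0 0 0.011 -0.002 -0.0003 1;0 0 0 0.011 -0.002 -0.0003 1'; python3 -m inch '0 0 0 0.001 0 0 1;0 0 0 0.002 0 0 1;0 0 0 0.002 0 0 1'; python3 -m inch '0 0 0 0.001 0 0 1;0 0 0 0.0015 0 0 1;0 0 0 0.0015 0 0 1'
```

```text
clock: 27.22
ee_pos: [427.2, 196.7, 9.1]
tcp_rot: [2.109, 2.325, 0.0]
force: [0.1, 0.7, -3.1]
opening: 10.6
finger_force: 79.7
clock: 27.6
ee_pos: [426.9, 198.6, 9.1]
tcp_rot: [2.109, 2.325, -0.0]
force: [-0.1, 0.0, -2.7]
opening: 10.8
finger_force: 79.7
clock: 27.98
ee_pos: [426.7, 200.0, 9.1]
tcp_rot: [2.109, 2.325, -0.0]
force: [-0.1, 0.0, -3.1]
opening: 10.3
finger_force: 79.7
```

```bash
python3 -m inch '0 0 0 0.001 0 0 1;0 0 0 0.0015 0 0 1;0 0 0 0.0015 0 0 1'; python3 -m inch '0 0 0 0.001 0 0 1;0 0 0 0.0015 0 0 1;0 0 0 0.0015 0 0 1'
```

```text
clock: 28.35
ee_pos: [426.6, 201.5, 9.1]
tcp_rot: [2.109, 2.325, -0.0]
force: [-0.3, 0.0, -3.4]
opening: 10.4
finger_force: 79.7
clock: 28.72
ee_pos: [426.4, 203.0, 9.1]
tcp_rot: [2.109, 2.325, -0.0]
force: [-0.5, 0.8, -3.2]
opening: 10.5
finger_force: 79.7
```

```bash
python3 -m inch '0 0 0 0.001 0 0 1;0 0 0 0.0015 0 0 1;0 0 0 0.0015 0 0 1'; python3 -m inch '0 0 0 0.001 0 0 1;0 0 0 0.0015 0 0 1;0 0 0 0.0015 0 0 1'
```

```text
clock: 29.1
ee_pos: [426.3, 204.5, 9.0]
tcp_rot: [2.109, 2.325, -0.0]
force: [-0.1, -0.2, -2.7]
opening: 10.8
finger_force: 79.7
clock: 29.48
ee_pos: [426.1, 206.0, 9.0]
tcp_rot: [2.109, 2.325, -0.001]
force: [0.3, 0.4, -3.0]
opening: 10.4
finger_force: 79.7
```

```bash
python3 -m inch '0 0 0 0.0015 0 0 1;0 0 0 0.003 0 0 1;0 0 0 0.003 0 0 1'; python3 -m inch '0 0 0 0.001 0 0 1;0 0 0 0.0015 0 0 1;0 0 0 0.0015 0 0 1'; python3 -m inch '0 0 0 0.0005 0 0 1;0 0 0 0.001 0 0 1;0 0 0 0.001 0 0 1'
```

```text
clock: 29.85
ee_pos: [425.8, 209.1, 9.0]
tcp_rot: [2.109, 2.325, -0.0]
force: [-1.0, 0.2, -2.6]
opening: 10.2
finger_force: 79.7
clock: 30.22
ee_pos: [425.6, 210.5, 9.0]
tcp_rot: [2.109, 2.325, -0.001]
force: [-0.3, -0.0, -3.2]
opening: 10.4
finger_force: 79.7
clock: 30.6
ee_pos: [425.6, 211.5, 9.0]
tcp_rot: [2.109, 2.325, -0.0]
force: [-0.5, -0.4, -3.1]
opening: 10.5
finger_force: 79.7
```

```bash
python3 -m inch '0 0 0 0.0005 0 0 1;0 0 0 0.001 0 0 1;0 0 0 0.001 0 0 1'; python3 -m inch '0 0 0 0.0005 0 0 1;0 0 0 0.001 0 0 1;0 0 0 0.001 0 0 1';
```

```text
clock: 30.98
ee_pos: [425.5, 211.6, 8.9]
tcp_rot: [2.109, 2.324, -0.002]
force: [0.2, -4.3, -1.4]
opening: 10.7
finger_force: 79.9
clock: 31.35
ee_pos: [425.4, 211.6, 8.8]
tcp_rot: [2.109, 2.323, -0.004]
force: [0.7, -7.5, 0.2]
opening: 10.3
finger_force: 80.2
```

```bash
python3 -m inch '0 0 0 0 0.0007 0 1;0 0 0 0 0.0014 0.0004 1;0 0 0 0 0.0018 0.0006 1;0 0 0 0 0.0018 0.0006 1'; python3 -c "
from h import *
print(get_obs()['moment'].round(2))"
```

```text
clock: 31.85
ee_pos: [425.9, 211.5, 8.3]
tcp_rot: [2.109, 2.324, -0.007]
force: [-3.9, -7.8, 7.6]
opening: 10.6
finger_force: 81.4
[-1.37  1.29  0.03]
```

```bash
python3 -m inch '0 0 0 0 0 0 0.3;0 0 0 0 0 0 0.3;0 0 0 0 0 0 0.3;0 0 0 0 0 0 0.3'; python3 -m inch '0 0 0 0 0 -0.02 0.3;0 0 0 0 0 -0.05 0.3;0 0 0 0 0 -0.1 0.3;0 0 0 0 0 -0.15 0.3;0 0 0 0 0 -0.15 0.3;0 0 0 0 0 -0.15 0.3'
python3 - <<'E'
from h import *
import pickle
o=get_obs(); c=read_camera('wrist'); pickle.dump(c,open('w9.pkl','wb')); save(c,'w9.png')
v=c['frame'].astype(float).mean(2)
# predicted face line & bar edges
fx=444.5+1.1+28
for a in(100,140,180,220,260):
    P=lambda X,z:proj(c,np.r_[nx*X+ny*a,z])[0]
    p=P(fx,15); q=P(fx-56,15); r=int(round(p[1]));
    if 0<r<240: print(a,p.round(1),q.round(1),v[r,int(p[0])-12:int(p[0])+12:2].round(0))
for X in (430,460):
  p=proj(c,np.r_[nx*X+ny*290,15])[0]; u=int(p[0]); w=int(p[1]); print('stop',p.round(1),v[max(0,w-14):w+14:2,u].round(0))
E
```

```text
clock: 32.35
ee_pos: [427.3, 213.9, 8.5]
tcp_rot: [2.109, 2.326, 0.0]
force: [0.3, 0.6, -1.0]
opening: 29.9
finger_force: 0.0
clock: 33.1
ee_pos: [426.9, 213.4, 158.2]
tcp_rot: [2.109, 2.324, -0.001]
force: [0.9, 0.2, -0.9]
opening: 30.1
finger_force: 0.0
140 [350.4 207.9] [289.4 208. ] [197. 197. 197. 204. 196. 197. 113.  47.  48.  41.  47.  47.]
180 [351.6 165.3] [288.  165.4] [176. 189. 199. 203. 200. 198. 136.  42.  46.  45.  43.  44.]
220 [352.7 119.2] [286.6 119.3] [128. 126. 130. 131. 127. 130.  76.  33.  34.  37.  36.  34.]
260 [354.   69.4] [285.1  69.5] [129. 125. 128. 132. 131. 128. 105.  30.  34.  36.  30.  31.]
stop [299.7  29.4] [144. 129. 129. 128. 130. 126.  95.  91. 131. 132. 128. 130. 131. 131.]
stop [337.7  29.4] [126. 127. 129. 128. 131. 129.  99.  73. 129. 129. 126. 129. 127. 129.]
```

```bash
python3 - <<'E'
from h import *
import pickle
c=pickle.load(open('w9.pkl','rb')); h=cv2.cvtColor(c['frame'],cv2.COLOR_RGB2HSV).astype(int); v=c['frame'].astype(float).mean(2)
fx=473.6; L=[];Rr=[]
for a in range(150,285,8):
    for X,z,out in((fx-56,15,L),(fx,15,Rr)):
        p=proj(c,np.r_[nx*X+ny*a,z])[0]; r=int(round(p[1])); u=int(round(p[0]))
        if r<4: continue
        g=np.abs(np.diff(cv2.GaussianBlur(v[r-1:r+2].mean(0)[None],(5,1),0).ravel()[u-8:u+9])); k=np.argmax(g); w=onz(c,[(u-8+k+.5,r)],15)[0,:2]; out.append((w@ny,w@nx))
        if out is Rr: print(round(a),'max sat near face',h[r,u-4:u+5,1].tolist())
for n,A in(('near edge',L),('face edge',Rr)):
    A=np.array(A); k=np.polyfit(A[:,0],A[:,1],1); print(n,'slope',k[0].round(4),'nx at 170',np.polyval(k,170).round(1),(A[:,1]-np.polyval(k,A[:,0])).std().round(2))
for X in(430,445,460): p=proj(c,np.r_[nx*X+ny*290,15])[0].round().astype(int); print('stop col',h[max(0,p[1]-12):p[1]+8,p[0]].tolist()[::2])
s=read_camera('scene'); f=cv2.cvtColor(s['frame'],cv2.COLOR_RGB2HSV); m=((f[...,0]<16)&(f[...,1]>130)&(f[...,2]<130)); ys,xs=np.where(m[225:285,320:390]); q=onz(s,[(xs.mean()+320,ys.mean()+225)],18); print('knife handle centre',len(xs),q.round(0))
E
```

```text
150 max sat near face [11, 9, 11, 8, 8, 12, 11, 28, 25]
158 max sat near face [10, 11, 11, 10, 13, 6, 25, 11, 6]
166 max sat near face [12, 9, 13, 12, 15, 13, 22, 30, 24]
174 max sat near face [10, 12, 9, 8, 11, 12, 14, 6, 16]
182 max sat near face [11, 9, 9, 10, 22, 23, 27, 28, 11]
190 max sat near face [11, 9, 9, 9, 8, 14, 34, 23, 28]
198 max sat near face [10, 8, 9, 22, 56, 33, 8, 23, 23]
206 max sat near face [10, 11, 8, 16, 30, 44, 38, 35, 15]
214 max sat near face [12, 11, 5, 26, 51, 44, 34, 14, 26]
222 max sat near face [12, 6, 11, 23, 54, 16, 34, 21, 26]
230 max sat near face [10, 6, 8, 10, 22, 8, 15, 27, 15]
238 max sat near face [10, 14, 7, 9, 10, 18, 27, 35, 22]
246 max sat near face [8, 10, 7, 0, 38, 17, 45, 28, 15]
254 max sat near face [10, 8, 10, 21, 29, 32, 7, 27, 7]
262 max sat near face [10, 6, 11, 28, 45, 24, 50, 15, 15]
270 max sat near face [10, 4, 10, 8, 75, 90, 92, 90, 92]
278 max sat near face [8, 6, 10, 51, 90, 93, 92, 92, 95]
near edge slope -0.0089 nx at 170 416.9 2.85
face edge slope 0.0034 nx at 170 473.1 0.36
stop col [[18, 10, 131], [12, 10, 130], [18, 10, 131], [15, 8, 130], [30, 8, 128], [15, 5, 96], [15, 5, 95], [10, 6, 129], [23, 8, 128], [30, 6, 132]]
stop col [[75, 8, 66], [15, 15, 66], [90, 5, 48], [23, 8, 131], [10, 6, 128], [30, 5, 98], [10, 10, 80], [15, 8, 129], [18, 10, 131], [30, 8, 130]]
stop col [[15, 8, 130], [15, 8, 132], [15, 4, 129], [18, 10, 131], [8, 8, 129], [30, 8, 98], [170, 10, 79], [23, 8, 127], [12, 10, 131], [12, 10, 131]]
knife handle centre 135 [[689.  14.  18.]]
```

The bar's colour meets the black slab and the stop's dark front face with no strip of plywood between, and the knife is in the tray. I'm handing in.

```bash
python3 -c "
from station import finish_job
print(finish_job())"
```

```text
the job is handed in; nothing more can be done
None
```

The job is handed in, with no verdict returned. The knife is in the tray, and the straightedge lies rib up on the plate, with no gap to the slab face or the stop in the last picture. The arm moved clear, and I never touched the burner, flask or jar.

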